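# Close the vent of the vacuum food box and hold its pump lever at half travel

### The job

Evacuate the clear vacuum food box: first turn the blue vent handle on its lid a quarter turn clockwise until it is fully closed, leaving the pump lever alone meanwhile. Then press the orange pad of the spring-loaded pump lever down to half travel, where the lever lies level in the green band of the gauge, never down to its bottom stop, and keep it there for three seconds. Finish while still holding the lever at half travel (do not let go), with the vent closed and the jar, pot, shaker and tin round the box left where they are.

Things in the scene. Friction and masses are not known exactly. Their poses are not given: they have to be found in the camera images.
- vacuum_box: clear plastic box with white lid, fixed to the worktop, a lime and garlic visible inside; 150 (x) x 240 (y) x 85 mm to the lid's top. Origin: centre of its underside; z up, front towards its own -x, left +y. On the lid, in its frame: vent handle's axis at x 0, y +65 mm; pump lever along x at y -55 mm, hinge axis (along y) at x +50, z 115 mm, bracket up to z 121 mm
- cock_axis (a point): top of the blue vent handle on its turning axis, 121 mm above the worktop; moves only with the box. Between the handle's axis and the pump lever (120 mm apart) the lid is bare
- cock_tip (a point): point on top of the blue vent handle, 55 mm from its axis. The handle is a bar 12 mm wide, 66 mm long from the axis, 108 to 121 mm above the worktop (lid's top at 85 mm); a 12 mm thick steel nozzle lies under its open position, top at 98 mm. Its x axis points from the tip to the turning axis
- vent_cock (a joint): angle of the vent handle, rad: 0 = open, handle points to the box's front (-x) in line with the steel nozzle; grows clockwise seen from above; 1.571 = closed stop, handle points to the box's left (+y), crosswise to the nozzle. Starts open or up to 0.3 rad turned. Stiff, stays where left: friction 0.1 N m, about 2 N at the tip
- lever_pad (a point): centre of the top face of the orange pad (40 x 44 mm, 10 mm thick) at the front end of the pump lever, 100 mm from its hinge; top about 140 mm above the worktop at rest, 120 mm at half travel (lever level), 100 mm at the bottom stop
- pump_lever (a joint): angle of the pump lever, rad: 0 = rest (front end up, 0.2 rad above level), 0.2 = half travel (level), 0.4 = bottom stop; grows as the pad is pressed down, 10 mm of pad travel for 0.1 rad. The spring pushes back with about 4 N at the start, 7 N at half travel, 11 N at the bottom, and lifts the lever back to rest when let go
- milk_jar: glass jar with orange lid, 88 mm wide, 130 mm high, bystander; origin at its underside, z up
- pepper: grey-topped shaker, 44 mm wide, 90 mm high, bystander; origin at its underside, z up
- yoghurt_pot: white yoghurt pot, 72 mm wide, 71 mm high, bystander; origin at its underside, z up
- fish_tin: food tin, 75 mm wide, 58 mm high, bystander; origin at its underside, z up
- gauge_band (a point): middle of the green band, 5 mm high, of the thin gauge post (10 x 3 mm, top 133 mm above the worktop; white above the band, red below) on the lid, 18 mm beside the lever's centre line, half-way along its arm; 115 mm above the worktop, the height of the lever's arm when level. Fixed to the box

How it is judged:
By the outcome, as a careful person would: the job done as asked, in the order asked, and still so for the second after the job is handed in, while the arm keeps its last pose, push and grip.
It also fails if it takes over 43 s, if anything falls off the work surface, if the arm or the gripper's body presses on something with over 40 N, if the wrist force passes 120 N, or if a joint passes its speed limit or range.

### The arm

A 6-joint arm with a two-finger parallel gripper is mounted at the origin on a cart in front of the work surface, level with it; the furniture and walls round the work are solid. World frame = base frame: x ahead of the robot, y to its left, z up, the work surface at z = 0. Lengths are in m, angles in degrees, forces in N, time in s.
With the tool pointing down it reaches from about 0.15 to 0.775 m from the base axis. Payload 6.1 kg.
Tool frame: the origin (TCP) lies midway between the tips of the shut fingers; the grasp point (between the pads) lies 19 mm behind it; z points along the fingers, y is the line along which they close (so a half turn about z gives the same grasp; the last joint's range is limited). The gripper opens to 85 mm and grips with 20 to 120 N. Pads are 22 mm wide; open, the fingers measure 114 mm over their backs; the gripper's body (76 mm by 85 mm) begins 54 mm behind the grasp point. The pads swing forward as they close: fully open they stand 13 mm farther back than shut.
Start: joints at [74.313, 7.208, -2.269, 80.523, 0, 90], TCP at [0.142, 0.505, 0.231] pointing down, gripper open.
Joint ranges: [-155.77, 155.77], [-54.66, 111.73], [-72.52, 77.12], [-102.08, 115.82], [-83.92, 84.16], [-180, 180]. Speed limits (degrees/s): [136.94, 136.94, 172.46, 180, 180, 180].

### API

Orientations are given as a 3x3 rotation matrix whose columns are the frame's x, y, z axes.
In Python, from station import manip gives the robot as it stands.
- The arm moves only by the shell command python3 -m jog 'ROWS'. ROWS is JSON, a list of rows, each an object of numbers: "gripper": the finger opening in mm, from 0 to 85.4; "x", "y", "z": the shift along the tool's x, y, z in mm; "spin": the turn about the tool's z in rad. A call has 1 to 8 rows; each row is the pose to reach, as a shift and turn from the pose commanded when the call began, along the tool's axes at that moment; what a row does not reach only later rows make up. A row lasts 1/10 s, in which the tool goes at most 50 mm and 8.59 degrees, less where a joint would pass 70% of its speed; a pose out of reach is approached as far as the arm can. A call with a gripper value outside its range is refused whole. The fingers move at their own pace and stop on an object; the grip force is fixed at half the most. Time passes only in rows, so rows that repeat a pose let the fingers close. It gives the time, the measured TCP pose, the force, the opening and the grip force at its end, in the units of the state.
- manip.read_state(): the state, without advancing time (a new reading comes with each control period).
- manip.read_camera(name): name is "side" or "top" or "wrist"; returns the picture (420x560x3 uint8, blue, green, red); there is no depth.
- manip.camera_model(name): a dict with "mtx" (3x3 intrinsics, pixels), "rvec" (rotation vector, rad) and "tvec" (3), from world to camera coordinates, as OpenCV has them. Camera axes: x right, y down, z forward; pixel columns grow to the right and rows downward; lengths in m; the calibration is good to about 2 mm. A picture is of the moment at which its call begins: read the wrist's pose just before it. camera_model takes no time and is no camera call; for the wrist camera it gives the pose at the moment of the call.
- manip.hand_in(): hands the job in; it is judged then, once.
The state is a dict: "time_s": time; "joints": joint angles; "qvel": joint speeds; "effort": joint torques, N m; "tcp_pos": TCP position; "tool_rot": TCP orientation; "wrist_force": force on the tool from outside, world axes, zero at the start; "moment": the same for the moment, N m; "opening": opening from 0.0 (shut) to 1.0 (fully open); "grasp_force": force on a finger pad.
Only numpy, scipy, OpenCV 4.12 (cv2) and the standard library are available. Lean on these libraries where they do the work, as an engineer would, in place of code of your own. Each camera call takes 0.05 s, during which the arm holds its last target. There are 200 camera calls.

## Working session

There is one attempt and no reset: what is moved stays moved. The work goes in short steps, Python scripts to look and compute and a shell command to move; the robot and the scene stay as the last step left them, time stands still between calls to the robot, and variables do not carry over. Pictures are saved under pics/ and viewed, at most 10 in all, crops included, and the job is handed in when it is done.

```bash
mkdir -p pics
cat > h.py <<'E'
import numpy as np, cv2
from station import manip
def ray(name,uv,m=None):
    m=m or manip.camera_model(name)
    R=cv2.Rodrigues(np.array(m["rvec"],float))[0];t=np.array(m["tvec"],float).ravel()
    d=R.T@np.linalg.inv(np.array(m["mtx"]))@np.array([uv[0],uv[1],1.]);return -R.T@t,d
def onz(name,uv,z,m=None):
    c,d=ray(name,uv,m);return c+d*(z-c[2])/d[2]
def proj(name,p):
    m=manip.camera_model(name)
    return cv2.projectPoints(np.array(p,float).reshape(-1,1,3),np.array(m["rvec"],float),np.array(m["tvec"],float),np.array(m["mtx"],float),None)[0].reshape(-1,2)
E
python3 - <<'E'
from h import *
a=manip.read_camera("top");b=manip.read_camera("side")
cv2.imwrite("pics/top.png",a);cv2.imwrite("pics/side.png",b)
for n,i in(("top",a),("side",b)):
    h=cv2.cvtColor(i,cv2.COLOR_BGR2HSV)
    for c,lo,hi in(("blue",(100,120,50),(125,255,255)),("orange",(5,150,100),(20,255,255)),("green",(45,120,60),(85,255,255))):
        m=cv2.inRange(h,lo,hi);k,_=cv2.findContours(m,0,2)
        for q in k:
            if cv2.contourArea(q)>12: print(n,c,cv2.contourArea(q),np.round(cv2.minAreaRect(q)[0]),cv2.minAreaRect(q)[1:],cv2.boundingRect(q))
s=manip.read_state();print(s)
for n in("top","side"):print(ray(n,(280,210)))
E
```

```text
top blue 26.0 [279. 210.] ((21.206684112548828, 2.2784042358398438), 6.709836959838867) (268, 209, 22, 4)
top blue 216.5 [321.  84.] ((31.799938201904297, 17.595966339111328), 57.9946174621582) (314, 68, 22, 32)
top orange 102.5 [278. 153.] ((16.00048065185547, 15.628376007080078), 82.87498474121094) (270, 145, 17, 18)
top orange 969.0 [393. 155.] ((35.35533905029297, 35.35533905029297), 45.0) (374, 138, 37, 36)
top orange 115.5 [239.  23.] ((7.805815696716309, 17.80427360534668), 37.87498474121094) (231, 16, 16, 16)
side blue 58.0 [208. 323.] ((27.27814292907715, 5.428928852081299), 20.85445785522461) (196, 316, 26, 12)
side blue 25.0 [418. 215.] ((13.581995010375977, 3.6380343437194824), 14.03624439239502) (411, 213, 14, 6)
side blue 69.0 [276. 208.] ((21.027137756347656, 4.337765693664551), 53.97262954711914) (269, 199, 14, 19)
side blue 67.5 [424. 202.] ((18.012447357177734, 12.4415864944458), 21.801406860351562) (415, 198, 19, 14)
side orange 1368.5 [409. 256.] ((39.0, 44.0), 90.0) (387, 237, 45, 40)
side orange 176.5 [323. 179.] ((11.627553939819336, 22.807889938354492), 63.434
[... 559 characters left out ...]
04848e+01,  3.53605807e+01,  1.37056140e-02,
        1.12976718e-04,  7.27937476e-06]), 'tcp_pos': array([0.14187546, 0.50509343, 0.23057533]), 'tool_rot': array([[-9.62739455e-01,  2.70430380e-01, -3.88935892e-04],
       [ 2.70430659e-01,  9.62738378e-01, -1.44000562e-03],
       [-1.49777577e-05, -1.49153042e-03, -9.99998888e-01]]), 'wrist_force': array([-0.19533   , -0.40321451,  0.4989144 ]), 'moment': array([-0.00734874,  0.03715913, -0.03895183]), 'grasp_force': 0.0, 'opening': 0.9971153392804875}
(array([0.22532446, 0.14426905, 1.28175517]), array([ 0.21947347,  0.0075714 , -0.97570651]))
(array([ 0.17666487, -0.46438728,  0.73473546]), array([ 0.34126822,  0.65997168, -0.66932006]))
```

View pics/top.png

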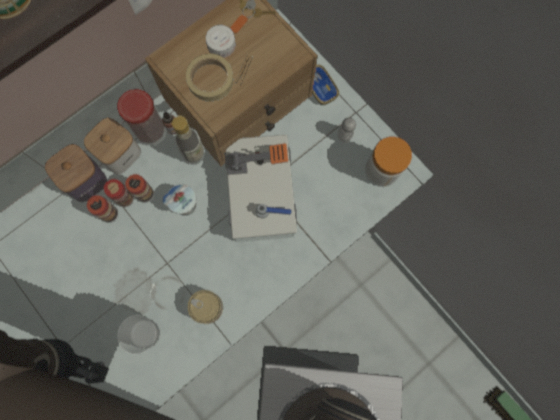

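View pics/side.png

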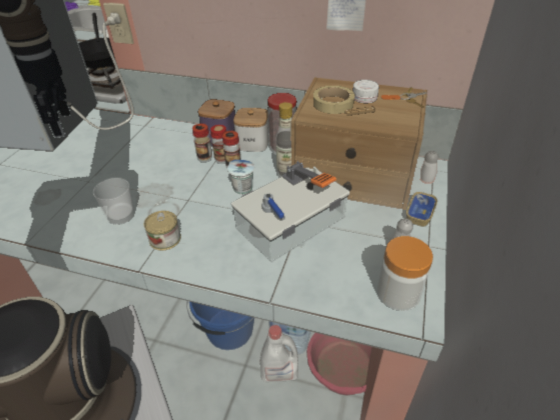

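The top view shows the box around (262,188), with the handle axis near (262,210), its tip near (290,211) and the orange pad at (278,153). The chest of drawers is just beyond the pad. The side view shows the same handle at about (275,208) and the pad at about (322,180).

Run:
```python
from h import *
a=cv2.imread("pics/top.png");b=cv2.imread("pics/side.png")
for n,i,c in(("top",a,(220,120,110,130)),("side",b,(225,140,140,120))):
    x,y,w,h=c;cv2.imwrite(f"pics/{n}c.png",cv2.resize(i[y:y+h,x:x+w],None,fx=4.5,fy=4.5,interpolation=cv2.INTER_CUBIC))
# lid from top: white-ish
for nm,uv,z in(("tip",(290.5,211),.121),("axis",(262,210),.121),("pad",(278,153.5),.14),("hinge",(235,160),.115),("lidBL",(233,239),.085),("lidBR",(295,235),.085),("lidTR",(288,137),.085),("jar",(391,156),.13),("pepper",(348,124),.09),("yog",(181,192),.071),("tin",(205,306),.058),("chestcorner near lid",(222,160),0),("chest2",(308,82),0)):
    print(nm,np.round(onz("top",uv,z),3))
```

```text
tip [0.486 0.13  0.121]
axis [0.483 0.193 0.121]
pad [0.612 0.169 0.14 ]
hinge [0.596 0.267 0.115]
lidBL [0.417 0.254 0.085]
lidBR [0.439 0.114 0.085]
lidTR [0.674 0.15  0.085]
jar [ 0.633 -0.087  0.13 ]
pepper [0.718 0.011 0.09 ]
yog [0.52  0.389 0.071]
tin [0.264 0.303 0.058]
chestcorner near lid [0.629 0.311 0.   ]
chest2 [ 0.862  0.112 -0.   ]
```

View pics/topc.png

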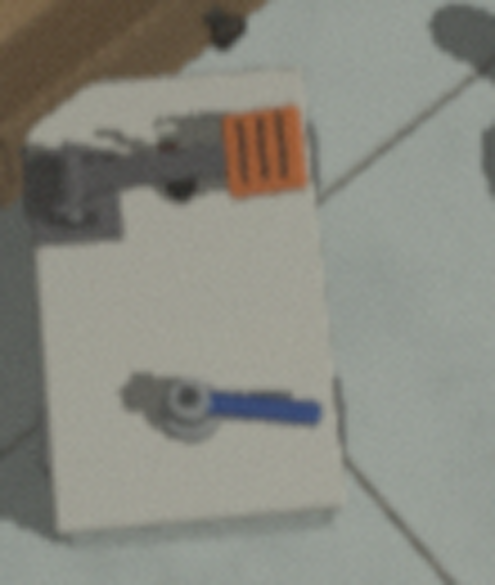

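View pics/sidec.png

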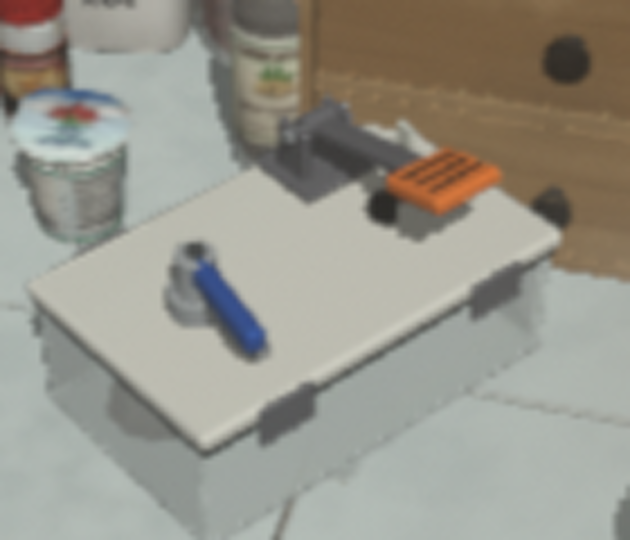

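The crops give the details. In the top image the handle axis is at about (262,208.7), the handle end at (291,211.6), the pad centre at (278.7,153.3) and the lid corners at (233,238), (295.6,233) and (287,136).

Run:
```python
from h import *
S=lambda p,o:(p[0]/4.5+o[0]-.4,p[1]/4.5+o[1]-.4)
T=lambda p:S(p,(220,120));D=lambda p:S(p,(225,140))
pts=dict(axis=((189,399),(193,247),.121),end=((320,412),(258,342),.119),pad=((264,150),(445,178),.14),BL=((60,530),(205,447),.085),BR=((340,508),(205,447),.085),TR=((303,72),(560,240),.085))
for k,(t,s,z) in pts.items(): print(k,onz("top",T(t),z).round(4),onz("side",D(s),z).round(4))
# side corners: BL(30,287) , BR(205,447), TR(560,240)
print("BLs",onz("side",D((30,287)),.085).round(4))
C={"BL":(onz("top",T((60,530)),.085)+onz("side",D((30,287)),.085))/2}
for k in("BR","TR"):C[k]=(onz("top",T(pts[k][0]),.085)+onz("side",D(pts[k][1]),.085))/2
y=C["BR"]-C["TR"];x=C["BL"]-C["BR"];print(np.hypot(*y[:2]),np.hypot(*x[:2]),np.degrees(np.arctan2(y[1],y[0])),np.degrees(np.arctan2(x[1],x[0])))
```

```text
axis [0.4866 0.1946 0.121 ] [0.4898 0.1995 0.121 ]
end [0.4864 0.1292 0.119 ] [0.4858 0.1253 0.119 ]
pad [0.6132 0.1687 0.14  ] [0.6127 0.1646 0.14  ]
BL [0.4211 0.2546 0.085 ] [0.4472 0.1069 0.085 ]
BR [0.4453 0.1144 0.085 ] [0.4472 0.1069 0.085 ]
TR [0.6771 0.1532 0.085 ] [0.6766 0.1493 0.085 ]
BLs [0.4215 0.2512 0.085 ]
0.23412086518277603 0.14439810629988228 -170.0220940406643 99.95163645367515
```

```bash
python3 -m jog '[{"gripper":0,"x":-45,"y":-24,"spin":-0.1},{"gripper":0,"x":-90,"y":-48,"spin":-0.2},{"gripper":0,"x":-135,"y":-71,"spin":-0.3},{"gripper":0,"x":-180,"y":-95,"spin":-0.4},{"gripper":0,"x":-225,"y":-118,"spin":-0.448},{"gripper":0,"x":-270,"y":-142,"spin":-0.448},{"gripper":0,"x":-315,"y":-165,"spin":-0.448},{"gripper":0,"x":-360,"y":-189,"spin":-0.448}]'
cat >> h.py <<'E'
def where():
    s=manip.read_state();a=np.array([.487,.1945,.0]);R=s["tool_rot"]
    ux=np.array([np.cos(np.radians(100)),np.sin(np.radians(100)),0]);uy=np.array([-ux[1],ux[0],0])
    d=s["tcp_pos"]-a;f=s["wrist_force"]
    print("t",s["time_s"],"box xy rel axis mm",(1e3*d@ux).round(1),(1e3*d@uy).round(1),"z",(1e3*d[2]).round(1),"yaw err",(np.degrees(np.arctan2(R[1,0],R[0,0]))%360-190).round(2),"F box",(f@ux).round(1),(f@uy).round(1),f[2].round(1),"J",s["joints"].round(0),s["opening"])
E
python3 -c "from h import *;where()"
```

```text
t 0.1 box xy rel axis mm 365.8 285.9 z 230.6 yaw err -25.69 F box -0.4 0.3 0.5 J [74.  7. -2. 81. -0. 90.] 0.9971153392804875schema error: expected keys gripper, x, y, z, spin
```

```bash
python3 -m jog '[{"gripper":0,"x":-45,"y":-24,"z":0,"spin":-0.1},{"gripper":0,"x":-90,"y":-48,"z":0,"spin":-0.2},{"gripper":0,"x":-135,"y":-71,"z":0,"spin":-0.3},{"gripper":0,"x":-180,"y":-95,"z":0,"spin":-0.4},{"gripper":0,"x":-225,"y":-118,"z":0,"spin":-0.448},{"gripper":0,"x":-270,"y":-142,"z":0,"spin":-0.448},{"gripper":0,"x":-315,"y":-165,"z":0,"spin":-0.448},{"gripper":0,"x":-360,"y":-189,"z":0,"spin":-0.448}]'
python3 -c "from h import *;where()"
```

```text
time_s: 0.9
tcp_pos: [0.4337, 0.2289, 0.2311]
tool_rot: [[-0.985, -0.173, -0.0], [-0.173, 0.985, 0.0], [0.0, 0.0, -1.0]]
wrist_force: [1.8, 0.6, 0.3]
opening: -0.003
grasp_force: 0.0
t 0.9 box xy rel axis mm 43.1 46.5 z 231.1 yaw err -0.02 F box 0.3 -1.9 0.3 J [28.  3. -6. 80.  0. 18.] -0.002509150002714422
```

```bash
python3 -m jog '[{"gripper":0,"x":-24,"y":-33,"z":10,"spin":0},{"gripper":0,"x":-48,"y":-67,"z":30,"spin":0},{"gripper":0,"x":-73,"y":-101,"z":60,"spin":0},{"gripper":0,"x":-73,"y":-101,"z":75,"spin":0},{"gripper":0,"x":-73,"y":-101,"z":75,"spin":0},{"gripper":0,"x":-73,"y":-101,"z":75,"spin":0}]'
python3 - <<'E'
from h import *
where()
i=manip.read_camera("side");j=manip.read_camera("wrist")
cv2.imwrite("pics/s2.png",np.hstack([cv2.resize(i[120:280,220:400],(396,352)),cv2.resize(j,(400,300))[:,:].copy() if 0 else cv2.copyMakeBorder(cv2.resize(j,(400,300)),0,52,0,0,0)]))
E
```

```text
time_s: 1.5
tcp_pos: [0.5216, 0.1439, 0.1563]
tool_rot: [[-0.985, -0.173, -0.001], [-0.173, 0.985, -0.0], [0.001, 0.0, -1.0]]
wrist_force: [0.1, 0.4, 0.6]
opening: -0.002
grasp_force: 0.0
t 1.5 box xy rel axis mm -55.8 -25.3 z 156.3 yaw err -0.02 F box 0.4 -0.2 0.6 J [15. 10. -9. 72.  0.  5.] -0.0017841902596312169
```

View pics/s2.png

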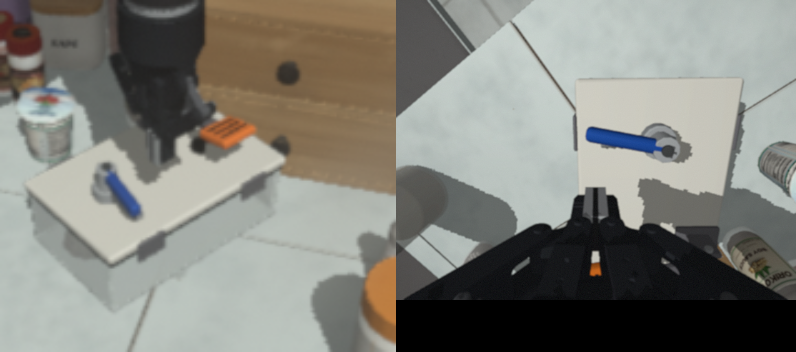

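The side view shows the shut fingers standing beside the handle, between it and the lever. The handle is still nearly open, so I'll descend now.

```bash
python3 -m jog '[{"gripper":0,"x":0,"y":0,"z":25,"spin":0},{"gripper":0,"x":0,"y":0,"z":45,"spin":0},{"gripper":0,"x":0,"y":0,"z":53,"spin":0},{"gripper":0,"x":0,"y":0,"z":53,"spin":0},{"gripper":0,"x":0,"y":0,"z":53,"spin":0}]'
python3 -c "from h import *;where()"
```

```text
time_s: 2.1
tcp_pos: [0.5224, 0.1444, 0.1046]
tool_rot: [[-0.985, -0.174, 0.001], [-0.174, 0.985, 0.0], [-0.002, 0.0, -1.0]]
wrist_force: [-0.5, -0.4, 1.1]
opening: -0.001
grasp_force: 0.0
t 2.1 box xy rel axis mm -55.5 -26.2 z 104.6 yaw err 0.02 F box -0.3 0.6 1.1 J [ 15.  11. -14.  65.  -0.   5.] -0.0012214391949896077
```

```bash
python3 -m jog '[{"gripper":0,"x":10,"y":-3,"z":0,"spin":0},{"gripper":0,"x":19,"y":-5,"z":0,"spin":0},{"gripper":0,"x":26,"y":-5,"z":0,"spin":0},{"gripper":0,"x":33,"y":-3,"z":0,"spin":0},{"gripper":0,"x":39,"y":0,"z":0,"spin":0},{"gripper":0,"x":45,"y":4,"z":0,"spin":0},{"gripper":0,"x":50,"y":9,"z":0,"spin":0},{"gripper":0,"x":50,"y":9,"z":0,"spin":0}]'
python3 - <<'E'
from h import *
where()
i=manip.read_camera("side");j=manip.read_camera("wrist")
cv2.imwrite("pics/s3.png",np.hstack([cv2.resize(i[120:280,220:400],(396,352)),cv2.copyMakeBorder(cv2.resize(j,(400,300)),0,52,0,0,0)]))
E
```

```text
time_s: 2.9
tcp_pos: [0.47, 0.1445, 0.1031]
tool_rot: [[-0.985, -0.174, -0.001], [-0.174, 0.985, -0.0], [0.001, 0.0, -1.0]]
wrist_force: [0.7, -0.5, -0.0]
opening: 0.0
grasp_force: 0.2
t 2.9 box xy rel axis mm -46.3 25.4 z 103.1 yaw err 0.03 F box -0.7 -0.6 -0.0 J [ 17.   6. -20.  64.   0.   7.] 0.00023200578154571614
```

View pics/s3.png

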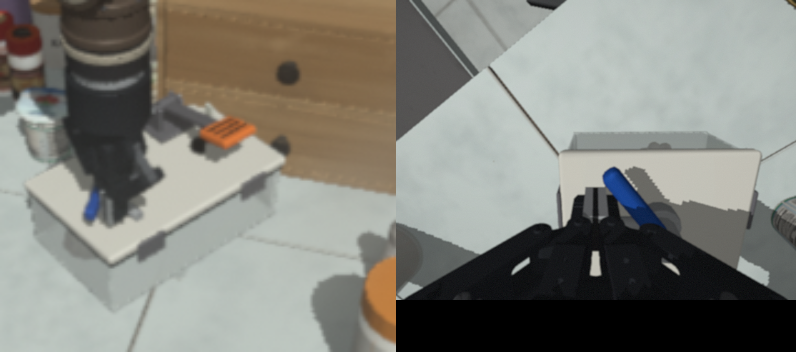

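The wrist view shows the handle turned to a bit over half way and resting against the fingers. I'll continue the arc.

```bash
python3 -m jog '[{"gripper":0,"x":4,"y":5,"z":0,"spin":0},{"gripper":0,"x":7,"y":10,"z":0,"spin":0},{"gripper":0,"x":9,"y":16,"z":0,"spin":0},{"gripper":0,"x":11,"y":21,"z":0,"spin":0},{"gripper":0,"x":12,"y":26,"z":0,"spin":0},{"gripper":0,"x":12,"y":26,"z":0,"spin":0}]'
python3 - <<'E'
from h import *
where()
i=manip.read_camera("side");j=manip.read_camera("wrist")
cv2.imwrite("pics/s4.png",np.hstack([cv2.resize(i[120:280,220:400],(396,352)),cv2.copyMakeBorder(cv2.resize(j,(400,300)),0,52,0,0,0)]))
E
```

```text
time_s: 3.6
tcp_pos: [0.4545, 0.1685, 0.1032]
tool_rot: [[-0.985, -0.174, -0.001], [-0.174, 0.985, 0.001], [0.0, 0.001, -1.0]]
wrist_force: [0.1, -0.7, 0.6]
opening: -0.005
grasp_force: 0.2
t 3.6 box xy rel axis mm -20.0 36.6 z 103.2 yaw err 0.04 F box -0.7 0.0 0.6 J [ 20.   5. -21.  64.   0.  10.] -0.004635407847668651
```

View pics/s4.png

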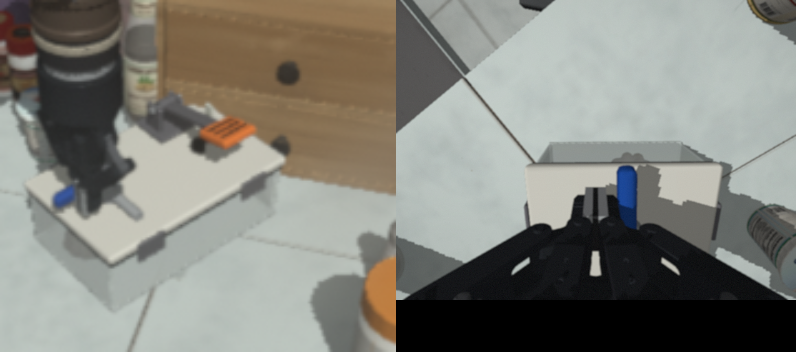

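The handle now points almost exactly to the box's left. I'll nudge it against the stop, watching the force.

```bash
python3 -m jog '[{"gripper":0,"x":0,"y":1,"z":0,"spin":0},{"gripper":0,"x":0,"y":2,"z":0,"spin":0},{"gripper":0,"x":0,"y":3,"z":0,"spin":0},{"gripper":0,"x":0,"y":3,"z":0,"spin":0}]'
python3 -c "from h import *;where()"
```

```text
time_s: 4.1
tcp_pos: [0.4547, 0.1703, 0.1035]
tool_rot: [[-0.985, -0.173, 0.001], [-0.173, 0.985, -0.001], [-0.001, -0.001, -1.0]]
wrist_force: [1.5, -3.5, 1.9]
opening: -0.001
grasp_force: 2.0
t 4.1 box xy rel axis mm -18.2 36.0 z 103.5 yaw err -0.04 F box -3.7 -0.9 1.9 J [ 21.   5. -21.  64.  -0.  11.] -0.001323935378183289
```

```bash
python3 -m jog '[{"gripper":0,"x":0,"y":1,"z":0,"spin":0},{"gripper":0,"x":0,"y":2,"z":0,"spin":0},{"gripper":0,"x":0,"y":2,"z":0,"spin":0}]'
python3 -c "from h import *;where()"
```

```text
time_s: 4.4
tcp_pos: [0.4546, 0.1706, 0.1035]
tool_rot: [[-0.985, -0.172, 0.001], [-0.172, 0.985, -0.005], [-0.001, -0.005, -1.0]]
wrist_force: [1.4, -10.8, 1.9]
opening: 0.003
grasp_force: 5.6
t 4.4 box xy rel axis mm -17.9 36.1 z 103.5 yaw err -0.09 F box -10.9 0.5 1.9 J [ 21.   5. -21.  64.  -0.  11.] 0.002562117739766419
```

That is 11 N for 2 mm with no further motion, so the vent is at its closed stop. Now I back off, rise and go over the pad.

```bash
python3 -m jog '[{"gripper":0,"x":0,"y":-8,"z":0,"spin":0},{"gripper":0,"x":0,"y":-12,"z":-30,"spin":0},{"gripper":0,"x":0,"y":-12,"z":-67,"spin":0},{"gripper":0,"x":-30,"y":-20,"z":-67,"spin":0},{"gripper":0,"x":-70,"y":-26,"z":-67,"spin":0},{"gripper":0,"x":-110,"y":-32,"z":-67,"spin":0},{"gripper":0,"x":-145,"y":-35,"z":-67,"spin":0},{"gripper":0,"x":-157,"y":-35,"z":-67,"spin":0}]'
python3 -m jog '[{"gripper":0,"x":0,"y":0,"z":0,"spin":0},{"gripper":0,"x":0,"y":0,"z":0,"spin":0},{"gripper":0,"x":0,"y":0,"z":0,"spin":0}]' >/dev/null
python3 - <<'E'
from h import *
where()
i=manip.read_camera("side");j=manip.read_camera("top")
cv2.imwrite("pics/s5.png",np.hstack([cv2.resize(i[120:280,220:400],(396,352)),cv2.resize(j[120:248,220:364],(396,352))]))
E
```

```text
time_s: 5.2
tcp_pos: [0.6176, 0.1656, 0.1691]
tool_rot: [[-0.985, -0.173, -0.0], [-0.173, 0.985, 0.002], [-0.0, 0.002, -1.0]]
wrist_force: [0.1, 0.7, 0.7]
opening: 0.002
grasp_force: 0.0
t 5.5 box xy rel axis mm -50.8 -119.9 z 170.5 yaw err -0.01 F box 0.1 0.4 -0.9 J [15. 20.  6. 76.  0.  5.] 0.004699254874510445
```

View pics/s5.png

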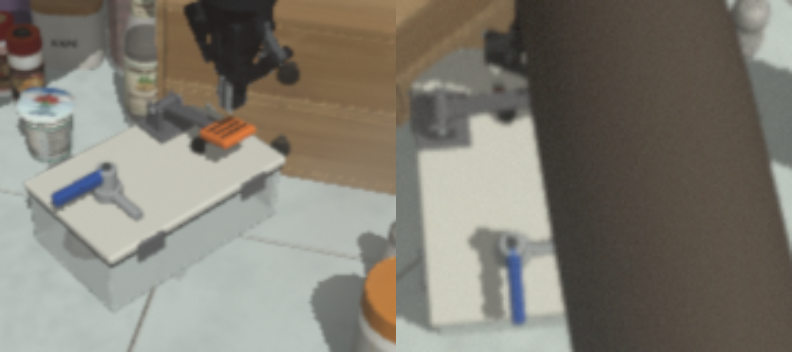

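The side and top views show the handle crosswise to the nozzle, so the vent is closed, and the fingers are above the orange pad. I lower to find contact.

```bash
python3 -m jog '[{"gripper":0,"x":0,"y":0,"z":10,"spin":0},{"gripper":0,"x":0,"y":0,"z":20,"spin":0},{"gripper":0,"x":0,"y":0,"z":25,"spin":0},{"gripper":0,"x":0,"y":0,"z":27,"spin":0},{"gripper":0,"x":0,"y":0,"z":27,"spin":0}]'
for i in 1 2 3; do python3 -m jog '[{"gripper":0,"x":0,"y":0,"z":2,"spin":0},{"gripper":0,"x":0,"y":0,"z":2,"spin":0}]' >/dev/null; python3 -c "from h import *;where()"; done
```

```text
time_s: 6.1
tcp_pos: [0.6144, 0.1652, 0.1429]
tool_rot: [[-0.985, -0.173, -0.001], [-0.173, 0.985, -0.0], [0.001, 0.0, -1.0]]
wrist_force: [0.1, -0.1, 0.5]
opening: -0.001
grasp_force: 0.0
t 6.3 box xy rel axis mm -51.1 -121.0 z 141.7 yaw err -0.02 F box -0.6 1.6 3.8 J [15. 20.  3. 73. -0.  5.] 0.0029542201076422693
t 6.5 box xy rel axis mm -51.3 -121.1 z 139.6 yaw err -0.03 F box -2.0 1.1 2.9 J [15. 20.  3. 72. -0.  5.] 0.00218307609942994
t 6.7 box xy rel axis mm -51.2 -121.1 z 137.4 yaw err -0.03 F box -2.0 -0.4 4.8 J [15. 20.  2. 72. -0.  5.] 0.0018781967772786216
```

Contact is at about z 141 mm. Next I press to pad height 120 mm, slowly.

```bash
python3 -m jog '[{"gripper":0,"x":0,"y":0,"z":4,"spin":0},{"gripper":0,"x":0,"y":0,"z":8,"spin":0},{"gripper":0,"x":0,"y":0,"z":12,"spin":0},{"gripper":0,"x":0,"y":0,"z":15,"spin":0},{"gripper":0,"x":0,"y":0,"z":17,"spin":0},{"gripper":0,"x":0,"y":0,"z":17,"spin":0},{"gripper":0,"x":0,"y":0,"z":17,"spin":0}]' >/dev/null
python3 - <<'E'
from h import *
for _ in range(4): where();i=manip.read_camera("side")
j=manip.read_camera("side")
cv2.imwrite("pics/s6.png",cv2.resize(j[150:230,270:370],None,fx=7,fy=7,interpolation=cv2.INTER_CUBIC))
E
```

```text
t 7.4 box xy rel axis mm -51.8 -121.2 z 120.6 yaw err -0.05 F box -4.8 0.2 6.3 J [15. 20.  1. 70. -0.  5.] 0.00014281745213562115
t 7.45 box xy rel axis mm -51.7 -121.1 z 120.6 yaw err -0.05 F box -5.5 -0.7 6.2 J [15. 20.  1. 70. -0.  5.] -0.0011745645546440285
t 7.5 box xy rel axis mm -51.7 -121.2 z 120.7 yaw err -0.05 F box -4.1 -0.4 7.1 J [15. 20.  1. 70. -0.  5.] 0.0027122465633873704
t 7.55 box xy rel axis mm -51.8 -121.2 z 120.7 yaw err -0.05 F box -4.7 0.1 6.1 J [15. 20.  1. 70. -0.  5.] -0.0012440713248494286
```

View pics/s6.png

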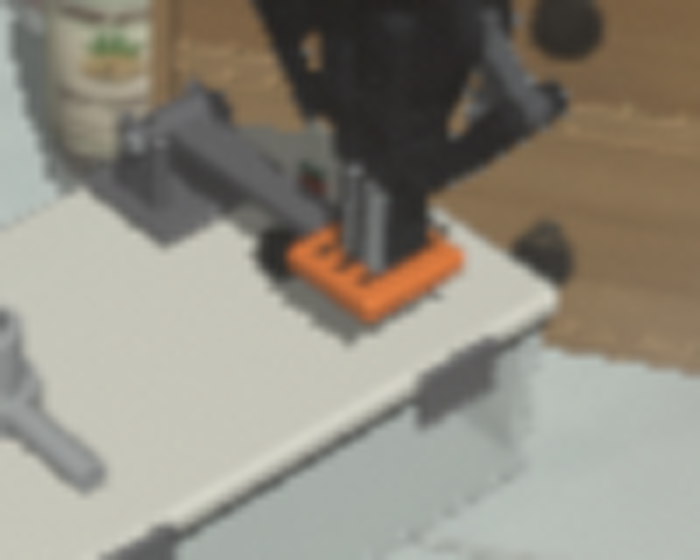

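The fingers sit on the pad's centre and the lever is about level, at z 120.6 mm and 6–7 N. I trim by 0.5 mm and hold for just over 3 s.

```bash
python3 -m jog '[{"gripper":0,"x":0,"y":0,"z":0.5,"spin":0},{"gripper":0,"x":0,"y":0,"z":0.5,"spin":0}]' >/dev/null
for i in 1 2 3 4 5; do python3 -m jog '[{"gripper":0,"x":0,"y":0,"z":0,"spin":0},{"gripper":0,"x":0,"y":0,"z":0,"spin":0},{"gripper":0,"x":0,"y":0,"z":0,"spin":0},{"gripper":0,"x":0,"y":0,"z":0,"spin":0},{"gripper":0,"x":0,"y":0,"z":0,"spin":0},{"gripper":0,"x":0,"y":0,"z":0,"spin":0},{"gripper":0,"x":0,"y":0,"z":0,"spin":0},{"gripper":0,"x":0,"y":0,"z":0,"spin":0}]' >/dev/null; python3 -c "from h import *;where()"; done
python3 - <<'E'
from h import *
i=manip.read_camera("side");j=manip.read_camera("wrist")
cv2.imwrite("pics/s7.png",np.hstack([cv2.resize(i[140:230,250:370],(440,330),interpolation=2),cv2.resize(i,(440*330//330,330))])[:, :800])
E
```

```text
t 8.65 box xy rel axis mm -51.7 -121.2 z 120.2 yaw err -0.05 F box -4.6 0.6 7.3 J [15. 20.  1. 70. -0.  5.] 0.0006068884375876115
t 9.45 box xy rel axis mm -51.8 -121.2 z 120.2 yaw err -0.05 F box -4.6 0.4 7.1 J [15. 20.  1. 70. -0.  5.] 0.0006781679352092125
t 10.25 box xy rel axis mm -51.7 -121.1 z 120.2 yaw err -0.05 F box -4.2 -1.0 6.3 J [15. 20.  1. 70. -0.  5.] -0.0009703934862281159
t 11.05 box xy rel axis mm -51.8 -121.1 z 120.2 yaw err -0.05 F box -4.2 -0.1 5.9 J [15. 20.  1. 70. -0.  5.] -0.004813812113346296
t 11.85 box xy rel axis mm -51.7 -121.1 z 120.2 yaw err -0.05 F box -3.5 0.4 5.9 J [15. 20.  1. 70. -0.  5.] -0.0016691562211873098
```

View pics/s7.png

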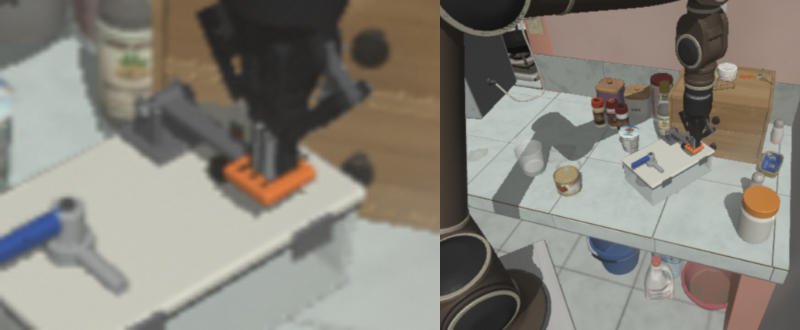

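The vent handle is crosswise, the lever is held level at z 120.2 mm, and the jar, pot, shaker and tin have not moved. The hold has lasted over 4 s, so I hand in.

```bash
python3 -c "from station import manip;print(manip.hand_in())"
```

```text
the job is handed in; nothing more can be done
None
```

I closed the vent to its stop, then pressed the pump lever to half travel (pad at 120.2 mm), held it over 4 s and handed in still holding it at about 12 s; the jar, pot, shaker and tin look unmoved in the last picture.

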